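# Open the cassette label press with its lever

## Robot

A 6-joint arm with a two-finger parallel gripper is mounted at the origin on a cart in front of the work surface, level with it; the furniture and walls round the work are solid. World frame = base frame: x ahead of the robot, y to its left, z up, the work surface at z = 0. Lengths are in m, angles in rad, forces in N, time in s.
With the tool pointing down it reaches from about 0.25 to 0.775 m from the base axis. Payload 8.9 kg.
Tool frame: the origin (TCP) lies midway between the tips of the shut fingers; the grasp point (between the pads) lies ctrl.grasp_offset behind it (ctrl.grasp_offset is the distance from the TCP to the grasp point, in m); z points along the fingers, y is the line along which they close (so a half turn about z gives the same grasp; the last joint's range is limited). The gripper opens to 85 mm and grips with 20 to 120 N. Pads are 22 mm wide; open, the fingers measure 114 mm over their backs; the gripper's body (76 mm by 85 mm) begins 54 mm behind the grasp point. The pads swing forward as they close: fully open they stand 13 mm farther back than shut.
Start: joints at [1.18, 0.291, -0.153, 1.127, 0, 1.431], TCP at [0.131, 0.508, 0.231] pointing down, gripper open.
Joint ranges: [-2.52, 2.52], [-0.91, 1.74], [-1.3, 1.37], [-1.96, 2.02], [-1.52, 1.47], [-3.14, 3.14]. Speed limits (rad/s): [2.22, 2.22, 2.79, 3.14, 3.14, 3.14].

## Interface

Orientations are given as a unit quaternion [w, x, y, z].
In Python, from station import ctrl, imaging gives the robot as it stands. The module is installed in compiled form; this text tells all that it offers.
- The arm moves only by the tool send_rows, never from a script. Its argument "steps" is one flat list of numbers, 7 for each row, row after row: the shift along the tool's x, y, z normalised to -1 to 1, where 1 is 0.025 m, then the turn, a rotation vector about the tool's x, y, z normalised to -1 to 1, where 1 is 5 degrees, then the gripper's target within -1 to 1 (fully open at 1, half-way at 0, shut at -1). In form: [dx, dy, dz, wx, wy, wz, claw, dx, dy, dz, wx, wy, wz, claw, ...]. A call has 1 to 20 rows; each row shifts and turns the commanded pose from where the row before left it, along the tool's axes as they then stand; what a row does not reach is not made up. A row lasts 1/12 s, in which the tool goes at most 41.7 mm and 7.16 degrees, less where a joint would pass 70% of its speed; a pose out of reach is approached as far as the arm can. A call with a number of a shift or a turn outside -1 to 1 is refused whole. A call with a gripper value outside its range is refused whole. The fingers move at their own pace and stop on an object; "squeeze" is the grip in N (left out, the last holds). Time passes only in rows, so rows that do not move let the fingers close. It gives the time, the measured TCP pose, the force, the opening and the grip force at its end, in the units of the state.
- ctrl.observe(): the state, without advancing time (a new reading comes with each control period).
- imaging.grab_frame(name): name is "scene" or "top"; returns the picture (420x560x3 uint8, red, green, blue); there is no depth.
- imaging.camera_params(name): a dict with "camera_matrix" (3x3 intrinsics, pixels), "dist_coeffs" ([k1, k2, p1, p2, k3] as OpenCV has them; the pictures are not rectified), "R" (3x3) and "t" (3): a world point X has camera coordinates R X + t. Camera axes: x right, y down, z forward; pixel columns grow to the right and rows downward; lengths in m; the calibration is good to about 2 mm. A picture is of the moment at which its call begins. camera_params takes no time and is no camera call.
- ctrl.hand_in(): hands the job in; it is judged then, once.
The state is a dict: "clock": time; "joint_pos": joint angles; "qd": joint speeds; "joint_efforts": joint torques, N m; "tcp_pos": TCP position; "ee_rot": TCP orientation; "ft_force": force on the tool from outside, world axes, zero at the start; "wrist_torque": the same for the moment, N m; "gripper_width": finger opening in m; "gripper_force": force on a finger pad.
Only numpy, scipy, OpenCV 4.12 (cv2) and the standard library are available. Lean on these libraries where they do the work, as an engineer would, in place of code of your own. Each camera call takes 0.05 s, during which the arm holds its last target. There are 200 camera calls.

## Task

Open the label press and hold it open so that a colleague can slide the cassette out. First push the red-capped peg toward the lever so that the yellow safety block slides fully out from under the lever bar; then press the red pad at the lever's long end down onto its rubber bumper, so that the short end raises the heavy blue flap, and finish while still pressing it down with the fingers. Only push and press: do not touch the flap itself, lift the lever off its fulcrum, or disturb the other things on the desk.

Things in the scene. Friction and masses are not known exactly. Their poses are not given: they have to be found in the camera images.
- press: Grey label press, fixed. Origin on the desk under the fulcrum; x along the lever (long end to x -140 mm, flap hinge at x 142), z up. Base 12 mm thick: 136 mm wide under the flap, 56 under the long end (x from -145), side track x -86 to -34, y -150 to 0. Cheeks |x| < 25, |y| 16.5 to 21.5, 66 mm high. Rubber bumper, top at z 23 mm, at x -124 under the long end; gives 2.5 N/mm, 7 mm at most.
- fulcrum (a point): Top of the round steel ridge (6 mm radius, along the press's y) on which the lever rests: press frame x 0, y 0, z 45 mm.
- lever: Loose steel bar 195 x 28 x 8 mm, 0.18 kg, lying on the fulcrum; two ribs below straddle the ridge. Origin on its underside at the ridge; x along it to the short end (tip at 55 mm, under the flap; long end at -140), z its upper face's normal. At rest its long end stands up at 0.56 rad; on the bumper it dips 0.17 rad below level. Pressing takes 3 to 8 N at the pad.
- lever_pad (a point): Centre of the top of the red round pad (27 mm diameter, 4 mm thick) on the lever's upper face near its long end: lever frame x -124, y 0, z 12 mm. About 120 mm above the desk at rest, 30 to 38 mm when down on the bumper; on the way it swings in an arc about the fulcrum.
- flap: The heavy blue flap with a dark steel weight on top, about 2 kg, 112 x 134 x 12 mm (notched for the lever) plus a 16 mm weight. Origin on the hinge axis at its far end, 39 mm above the desk; at rest it lies level, x axis along the press's +x, z up. It swings up about the hinge: about 0.4 rad of tilt when the lever is on its bumper. Not to be touched by the robot.
- flap_edge (a point): Middle of the flap's front edge (in the lever's notch), on its upper face, 99 mm from the hinge, 43 mm above the desk at rest; it rises with the flap.
- stop (a joint): Travel of the yellow safety stop along the press's +y: 0 (block straight under the lever, which then cannot go down) to 0.048 m (end of travel, block clear of the lever's side). Starts between 0 and 0.006. Stiff slide (about 2 N), stays where it is left.
- stop_peg (a point): Top centre of the red-capped upright peg by which the safety stop is pushed: cap 19 mm and shaft 16 mm in diameter, top 72 mm above the desk, shaft standing free above z = 21 mm. At travel 0 it stands in the press frame at x -60, y -128 mm, to the side of the lever; it moves with the stop, toward the lever (press +y).
- cassette: Blue cassette case 69 x 108 x 17 mm lying loose on the press bed under the flap; origin at the centre of its underside. To be left where it lies.
- tape_05: Blue cassette case 69 x 108 x 17 mm on the desk, a bystander; origin at its underside.
- splicing_block: White metal splicing block, 26 x 115 x 13 mm, a bystander; origin at its underside.
- swab_tub: White tub with a blue lid, 50 mm across, 56 mm tall, a bystander; origin at its underside.
- pen: Blue and white marker pen, 135 mm long, 17 mm thick, a bystander; origin at its underside.
- orange_roll: Roll of orange paper tape lying flat, 119 mm across, 13 mm thick, a bystander; origin at its underside.

How it is judged:
On the way, in this order (a step that is already met when the one before it is completed fails the run):
1. the safety stop has been pushed clear of the lever (value of joint stop above 0.034 m and angle between flap's own z axis and vertical below 0.15 rad), for 0.2 s.
2. the fingers press the lever's long end down and the flap is raised (angle between flap's own z axis and vertical above 0.28 rad and contact force between the fingers and lever above 1 N), for 0.2 s.
At the end, for the whole second after the job is handed in: The fingers still press the lever (over 1 N); its pad is under 48 mm above the desk and it sits on its fulcrum (within 10 mm); the flap stands still, over 0.28 rad open, not touched by the arm; the safety stop is over 34 mm along its travel (all of step 2 and angular speed of flap below 0.1 rad/s and value of joint stop above 0.034 m and distance between lever and fulcrum below 0.01 m and contact force between each of the arm, the fingers and flap below 0.5 N and z of lever_pad in the frame of press below 0.048 m); the arm keeps its last pose, push and grip.
It fails at once if the robot touches the heavy flap (contact force between any of the arm, the fingers and flap above 1 N).
It fails at once if the lever is lifted off or pulled from its fulcrum (distance between lever and fulcrum above 0.015 m).
It fails at once if the lever's pad is raised above where it rested (z of lever_pad in the frame of press above 0.138 m).
It fails at once if the cassette in the press is shifted by more than 15 mm (distance of cassette from where it was at the start of the episode above 0.015 m).
It fails at once if a bystander is shifted by more than 20 mm (distance of any of tape_05, splicing_block, swab_tub, pen, orange_roll from where it was at the start of the episode above 0.02 m).
It also fails if it takes over 40 s, if anything falls off the work surface, if the arm or the gripper's body presses on something with over 40 N, if the wrist force passes 120 N, or if a joint passes its speed limit or range.

## Working session

There is one attempt and no reset: what is moved stays moved. The work goes in short steps, Python scripts to look and compute and a tool call to move; the robot and the scene stay as the last step left them, time stands still between calls to the robot, and variables do not carry over. Pictures are saved under pics/ and viewed, at most 10 in all, crops included, and the job is handed in when it is done.

Besides the shell and the picture viewer there is one more tool, called after "Emit:" as name(argument=value, ...) on one line, values as JSON. send_rows: Moves the arm, as the interface text tells. Its arguments: {"type":"object","properties":{"steps":{"type":"array"},"squeeze":{"type":"number"}},"required":["steps"]}

```bash
mkdir -p pics; python3 - <<'E'
from station import ctrl, imaging
import cv2,numpy as np
s=ctrl.observe();print(s['clock'],s['tcp_pos'],s['ee_rot'],s['gripper_width'],ctrl.grasp_offset)
for n in('scene','top'):
    im=imaging.grab_frame(n);np.save(f'pics/{n}0.npy',im);cv2.imwrite(f'pics/{n}0.png',im[:,:,::-1])
    p=imaging.camera_params(n);print(n,-np.array(p['R']).T@np.array(p['t']))
E
```

```text
0.0 [0.13064319 0.50804301 0.23074478] [-1.49430092e-04  1.25572415e-01  9.92084254e-01 -6.15720291e-04] 0.0852034407923879 0.0187
scene [-0.27887794 -0.45234104  0.76758467]
top [0.33785838 0.04053479 1.16547935]
```

View pics/scene0.png

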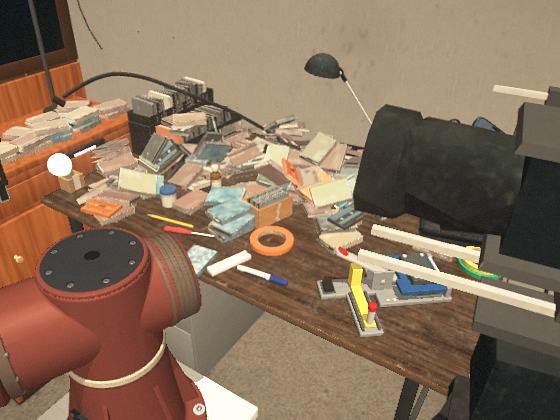

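View pics/top0.png

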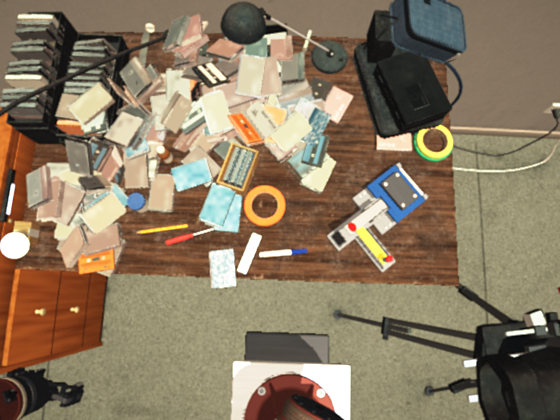

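The scene view shows the press at about (385,290), with the red peg cap near (372,308) and the pad near (343,252). The top view shows the peg at (389,258), the pad at (353,227) and the flap at (397,193). Next I measure these.

```bash
cat > h.py <<'E'
import cv2,numpy as np
from station import ctrl, imaging
def P(n):
    p=imaging.camera_params(n);return [np.array(p[k],float) for k in('camera_matrix','dist_coeffs','R','t')]
def plane(n,uv,z):
    K,D,R,t=P(n);q=cv2.undistortPoints(np.array([[uv]],float),K,D)[0,0]
    d=R.T@np.array([*q,1]);c=-R.T@t;return c+d*(z-c[2])/d[2]
def tri(a,b):
    M=[];U=[]
    for n,uv in(('scene',a),('top',b)):
        K,D,R,t=P(n);M.append(np.c_[R,t]);U.append(cv2.undistortPoints(np.array([[uv]],float),K,D)[0].T)
    X=cv2.triangulatePoints(*M,*U)[:,0];return X[:3]/X[3]
def proj(n,X):
    K,D,R,t=P(n);return cv2.projectPoints(np.array(X,float).reshape(-1,1,3),cv2.Rodrigues(R)[0],t,K,D)[0][:,0]
def blobs(im,lo,hi,box,mn=8):
    h=cv2.cvtColor(im,cv2.COLOR_RGB2HSV);m=cv2.inRange(h,lo,hi)
    if lo[0]==0: m|=cv2.inRange(h,(172,*lo[1:]),(180,*hi[1:]))
    x0,y0,x1,y1=box;k=np.zeros_like(m);k[y0:y1,x0:x1]=m[y0:y1,x0:x1]
    n,_,s,c=cv2.connectedComponentsWithStats(k);return [(c[i].round(1),s[i]) for i in range(1,n) if s[i][4]>=mn]
E
python3 - <<'E'
from h import *
S=np.load('pics/scene0.npy');T=np.load('pics/top0.npy')
for n,im,box in(('scene',S,(310,235,470,345)),('top',T,(320,155,440,280))):
    for nm,lo,hi in(('red',(0,150,90),(8,255,255)),('yel',(22,130,90),(33,255,255)),('blue',(100,130,60),(125,255,255))):
        for b in blobs(im,lo,hi,box): print(n,nm,*b)
    x0,y0,x1,y1=box;cv2.imwrite(f'pics/{n}c.png',cv2.resize(im[y0:y1,x0:x1,::-1],None,fx=4.5,fy=4.5,interpolation=cv2.INTER_CUBIC))
E
```

```text
scene red [342.9 250.9] [339 247   9   9  45]
scene red [372.4 306.5] [368 302  10  10  78]
scene yel [467.5 246.5] [466 246   4   2   8]
scene yel [465.9 262.9] [461 259   9  10  48]
scene yel [353.7 265.8] [351 264   7   4  10]
scene yel [358.7 290.9] [351 269  17  48 440]
scene yel [369.1 324.2] [363 320  13   8  45]
scene blue [394.2 256.7] [389 256  10   3  18]
scene blue [430.6 263.8] [427 258   8  12  13]
scene blue [417.  286.6] [396 273  50  22 526]
top red [351.6 226.5] [348 223   8   8  48]
top red [388.8 258.1] [385 255   8   7  36]
top yel [432.9 156.1] [426 155  14   3  27]
top yel [371.7 244.2] [356 228  31  36 359]
top blue [392.5 195.5] [367 165  57  57 801]
```

View pics/topc.png

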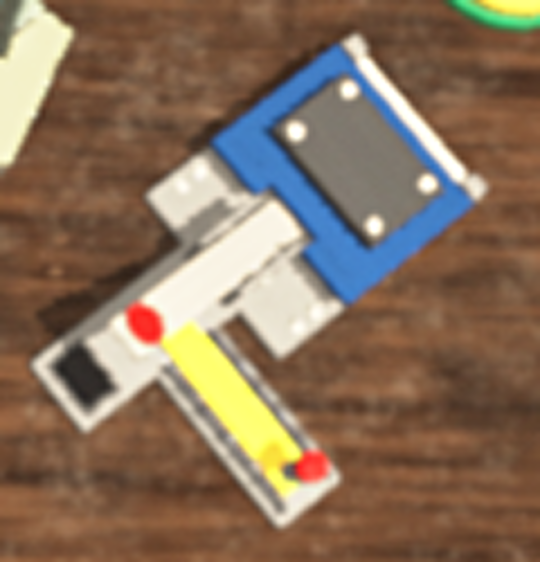

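View pics/scenec.png

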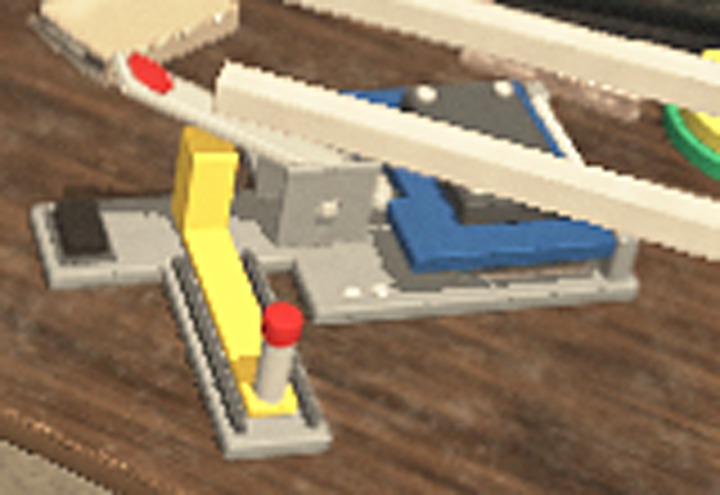

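The crops show the press clearly. The long end points lower-left in the top view (bumper at about px 338,238). The peg cap is at (389,258), the hinge is upper-right, and the pad sits below-left of the fulcrum.

```bash
python3 - <<'E'
from h import *
np.set_printoptions(precision=4,suppress=True)
print('peg tri',tri((372.4,306.),(388.8,258.1)),'plane72',plane('top',(389,258.1),.070),plane('scene',(372.6,303.7),.072))
print('pad tri',tri((342.9,250.9),(351.6,226.5)),'plane120',plane('top',(351.6,226.5),.12),plane('scene',(342.9,250.9),.12))
c=lambda u,v:(320+u/4.5-.4,155+v/4.5-.4)
# hinge ends, top; z~.043
a=plane('top',c(357,42),.043);b=plane('top',c(480,188),.043);print('hinge',a,b,(a+b)/2)
# base corners long end z .012
d=plane('top',c(33,362),.012);e=plane('top',c(86,430),.012);m=(d+e)/2;print('long end',d,e,m)
# track end corners
f=plane('top',c(280,527),.012);g=plane('top',c(341,478),.012);print('track end',f,g,(f+g)/2)
h=(a+b)/2;v=h-m;yaw=np.arctan2(v[1],v[0]);print('len (287)',np.hypot(*v[:2]),'yaw',yaw)
for off,tag in(((plane('top',(389,258.1),.07)),'peg'),(tri((342.9,250.9),(351.6,226.5)),'pad')):
    pass
R=np.array([[np.cos(yaw),-np.sin(yaw)],[np.sin(yaw),np.cos(yaw)]])
o1=m[:2]-R@[-.145,0];o2=h[:2]-R@[.142,0];print('origin',o1,o2,'from track',((f+g)/2)[:2]-R@[-.06,-.15])
o=(o1+o2)/2
for p in(plane('top',(389,258.1),.07),tri((372.4,306.),(388.8,258.1)),plane('top',(351.6,226.5),.12)):print('press frame',R.T@(p[:2]-o))
E
```

```text
peg tri [ 0.4404 -0.2509  0.0658] plane72 [ 0.4405 -0.251   0.07  ] [ 0.44   -0.2499  0.072 ]
pad tri [ 0.5149 -0.1413  0.1164] plane120 [ 0.5146 -0.1412  0.12  ] [ 0.5099 -0.1426  0.12  ]
hinge [ 0.716  -0.2927  0.043 ] [ 0.6221 -0.369   0.043 ] [ 0.669  -0.3308  0.043 ]
long end [ 0.5057 -0.0894  0.012 ] [ 0.4637 -0.1234  0.012 ] [ 0.4847 -0.1064  0.012 ]
track end [ 0.407  -0.2455  0.012 ] [ 0.4388 -0.2845  0.012 ] [ 0.4229 -0.265   0.012 ]
len (287) 0.29044495772365736 yaw -0.883290711647777
origin [ 0.5767 -0.2184] [ 0.5789 -0.2211] from track [ 0.5769 -0.2162]
press frame [-0.063 -0.126]
press frame [-0.0631 -0.126 ]
press frame [-0.1008  0.001 ]
```

Emit:
send_rows(steps=[-0.92,0,0,0,0,0.5,-1,-0.92,0,0,0,0,0.5,-1,-0.92,0,0,0,0,0.5,-1,-0.92,0,0,0,0,0.5,-1,-0.92,0,0,0,0,0.5,-1,-0.92,0,0,0,0,0.5,-1,-0.92,0,0,0,0,0.5,-1,-0.92,0,0,0,0,0.5,-1,-0.92,0,0,0,0,0.5,-1,-0.92,0,0,0,0,0.5,-1,-0.92,0,0,0,0,0.5,-1,-0.92,0,0,0,0,0.5,-1,-0.92,0,0,0,0,0.5,-1,-0.92,0,0,0,0,0.5,-1,-0.92,0,0,0,0,0.5,-1,-0.92,0,0,0,0,0.5,-1,-0.92,0,0,0,0,0.5,-1,-0.92,0,0,0,0,0.5,-1,-0.92,0,0,0,0,0.5,-1,-0.92,0,0,0,0,0.5,-1], squeeze=40)

```text
clock: 1.77
tcp_pos: [0.4814, 0.232, 0.231]
ee_rot: [-0.0, 0.534, 0.846, -0.0]
ft_force: [-0.2, -1.0, 0.8]
gripper_width: 0.0002
gripper_force: 0.0
```

Emit:
send_rows(steps=[-0.92,0,0,0,0,0.5,-1,-0.92,0,0,0,0,0.5,-1,-0.92,0,0,0,0,0.5,-1,-0.92,0,0,0,0,0.5,-1,-0.92,0,0,0,0,0.5,-1,-0.92,0,0,0,0,0.5,-1,-0.92,0,0,0,0,0.5,-1,-0.92,0,0,0,0,0.5,-1,-0.92,0,0,0,0,0.5,-1,-0.92,0,0,0,0,0.5,-1,-0.92,0,0,0,0,0.5,-1,-0.92,0,0,0,0,0.5,-1,-0.92,0,0,0,0,0.5,-1,-0.92,0,0,0,0,0.5,-1,-0.92,0,0,0,0,0.5,-1,-0.92,0,0,0,0,0.5,-1,-0.92,0,0,0,0,0.5,-1,-0.92,0,0,0,0,0.5,-1,-0.92,0,0,0,0,0.5,-1,-0.92,0,0,0,0,0.5,-1])

```text
clock: 3.43
tcp_pos: [0.4947, -0.2133, 0.2309]
ee_rot: [-0.0, 0.841, 0.541, -0.0]
ft_force: [0.5, -0.7, 0.6]
gripper_width: 0.0001
gripper_force: 0.0
```

```bash
cat >> h.py <<'E'
from scipy.spatial.transform import Rotation as Ro
YAW=-0.885;O=np.array([.577,-.2185]);C,S_=np.cos(YAW),np.sin(YAW);RP=np.array([[C,-S_],[S_,C]])
def W(x,y,z): return np.array([*(O+RP@[x,y]),z])
def st(*targets):
    s=ctrl.observe();q=s['ee_rot'];R=Ro.from_quat([q[1],q[2],q[3],q[0]]).as_matrix();p=np.array(s['tcp_pos'])
    print('t',round(s['clock'],2),'tcp',p.round(4),'press',(RP.T@(p[:2]-O)).round(4),'yawy',np.arctan2(R[1,1],R[0,1]).round(3),'z',R[:,2].round(3),'w',round(s['gripper_width'],4),'F',np.round(s['ft_force'],1),'q',np.round(s['joint_pos'],2))
    for t in targets:
        print('shift units',(R.T@(t-p)/.025).round(2)); p=t
    return s,R
E
python3 - <<'E'
from h import *
st(W(-.062,-.16,.2))
E
```

```text
t 3.43 tcp [ 0.4947 -0.2133  0.2309] press [-0.0561 -0.0604] yawy -0.429 z [-0.001  0.    -1.   ] w 0.0001 F [ 0.5 -0.7  0.6] q [-0.54  0.32 -0.12  1.14 -0.    1.46]
shift units [-3.47 -1.96  1.24]
```

Emit:
send_rows(steps=[0,0,0,0,0,1,-1,0,0,0,0,0,1,-1,0,0,0,0,0,1,-1,0,0,0,0,0,1,-1,0,0,0,0,0,1,-1,0,0,0,0,0,0.22,-1,-0.84,-0.05,0,0,0,0,-1,-0.84,-0.05,0,0,0,0,-1,-0.84,-0.05,0,0,0,0,-1,-0.84,-0.05,0,0,0,0,-1,-0.84,-0.05,0,0,0,0,-1,0,0,0.9,0,0,0,-1,0,0,0.9,0,0,0,-1,0,0,0.9,0,0,0,-1,0,0,0.9,0,0,0,-1,0,0,0.9,0,0,0,-1,0,0,0.9,0,0,0,-1,0,0,0,0,0,0,-1])

```text
clock: 4.93
tcp_pos: [0.408, -0.2723, 0.0928]
ee_rot: [-0.003, 0.941, 0.339, -0.001]
ft_force: [-1.4, 0.8, 0.1]
gripper_width: 0.0
gripper_force: 0.0
```

```bash
python3 - <<'E'
from h import *
st(W(-.062,-.165,.038))
im=imaging.grab_frame('scene');x0,y0=310,215;cv2.imwrite('pics/s1.png',cv2.resize(im[y0:y0+135,x0:x0+180,::-1],None,fx=4,fy=4))
E
```

```text
t 4.93 tcp [ 0.408  -0.2723  0.0928] press [-0.0654 -0.1648] yawy -0.88 z [-0.005  0.004 -1.   ] w 0.0 F [-1.4  0.8  0.1] q [-0.74  0.36 -0.45  0.76 -0.    1.71]
shift units [-0.    0.15  2.19]
```

View pics/s1.png

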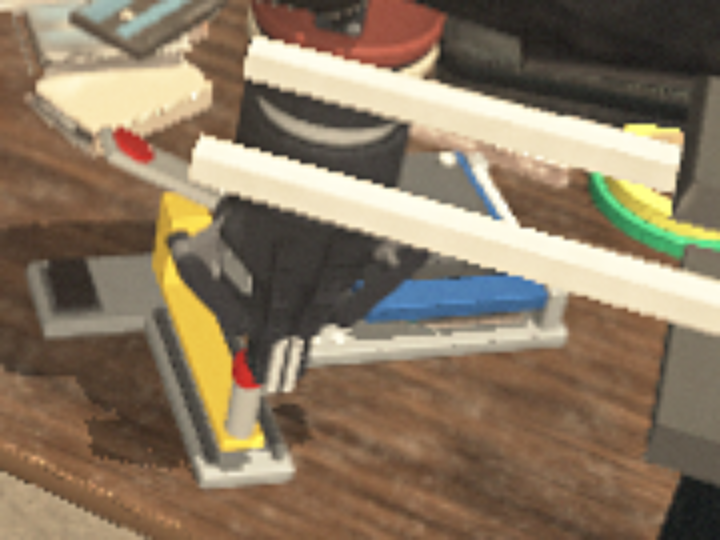

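The peg cap sits at about (245,370) in the crop, with the closed fingertips just to its right at about (275,385), and nothing has moved. I check this against the TCP projection.

```bash
python3 - <<'E'
from h import *
s,R=st();X=[s['tcp_pos'],[.4405,-.251,.072]]
print((proj('scene',X)-[310,215])*4)
im=imaging.grab_frame('scene')
print(blobs(im,(0,150,90),(8,255,255),(330,240,400,330)))
E
```

```text
t 4.98 tcp [ 0.4089 -0.273   0.0948] press [-0.0643 -0.1646] yawy -0.88 z [-0.003  0.003 -1.   ] w -0.0002 F [ 0.2 -0.8  1. ] q [-0.74  0.36 -0.45  0.77  0.    1.71]
[[275.19359081 376.62862463]
 [252.78382114 355.12342153]]
[(array([342.9, 250.9]), array([339, 247,   9,   9,  45], dtype=int32)), (array([370.7, 307.4]), array([368, 302,   8,  10,  46], dtype=int32))]
```

Emit:
send_rows(steps=[0,0.05,0.8,0,0,0,-1,0,0.05,0.8,0,0,0,-1,0,0.05,0.6,0,0,0,-1,0,0,0,0,0,0,-1,0.3,0,0,0,0,0,-1,0.3,0,0,0,0,0,-1,0.3,0,0,0,0,0,-1,0.3,0,0,0,0,0,-1,0.3,0,0,0,0,0,-1,0.3,0,0,0,0,0,-1,0.3,0,0,0,0,0,-1,0.2,0,0,0,0,0,-1,0,0,0,0,0,0,-1])

```text
clock: 6.12
tcp_pos: [0.4579, -0.2397, 0.0413]
ee_rot: [-0.0, 0.941, 0.338, 0.0]
ft_force: [-0.4, -0.6, 0.6]
gripper_width: 0.0001
gripper_force: 0.0
```

```bash
python3 - <<'E'
from h import *
st(W(-.06,-.103,.038))
im=imaging.grab_frame('scene');x0,y0=310,215;cv2.imwrite('pics/s2.png',cv2.resize(im[y0:y0+135,x0:x0+180,::-1],None,fx=4,fy=4))
E
```

```text
t 6.12 tcp [ 0.4579 -0.2397  0.0413] press [-0.0591 -0.1056] yawy -0.881 z [ 0.     0.001 -1.   ] w 0.0001 F [-0.4 -0.6  0.6] q [-0.62  0.47 -0.45  0.66  0.    1.83]
shift units [ 0.1  -0.04  0.13]
```

View pics/s2.png

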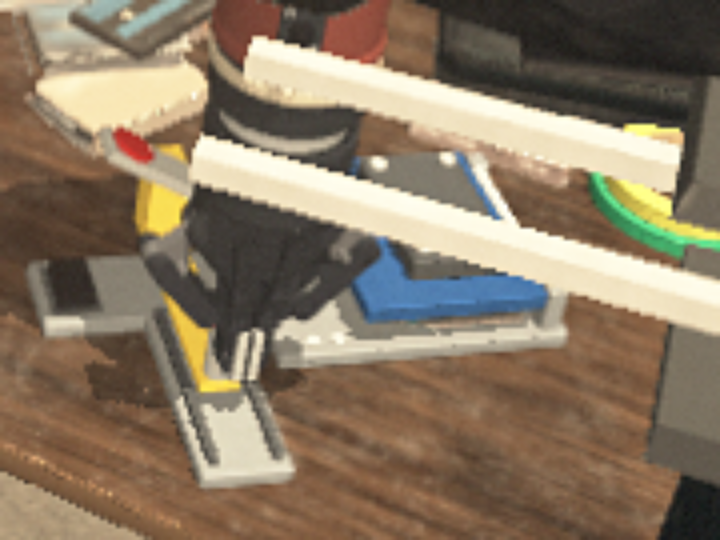

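The block has slid out behind the lever and the peg is close to the end of its travel. I nudge it a little further, back off, raise, and move over the pad.

Emit:
send_rows(steps=[0.12,0,0,0,0,0,-1,0,0,0,0,0,0,-1,-0.4,0,0,0,0,0,-1,-0.4,0,0,0,0,0,-1,0,0,0.0,0,0,0,-1,0,0,-0.9,0,0,0,-1,0,0,-0.9,0,0,0,-1,0,0,-0.9,0,0,0,-1,0,0,-0.9,0,0,0,-1,0,0,-0.9,0,0,0,-1,0,0,-0.9,0,0,0,-1,0.8,-0.25,0,0,0,0,-1,0.8,-0.25,0,0,0,0,-1,0.8,-0.25,0,0,0,0,-1,0.8,-0.25,0,0,0,0,-1,0.8,-0.25,0,0,0,0,-1,0.8,-0.25,0,0,0,0,-1,0,0,0,0,0,0,-1])

```text
clock: 7.67
tcp_pos: [0.5138, -0.1441, 0.1763]
ee_rot: [-0.0, 0.941, 0.338, 0.001]
ft_force: [-1.9, -0.2, 0.6]
gripper_width: 0.0001
gripper_force: 0.0
```

```bash
python3 - <<'E'
from h import *
st(W(-.102,0,.135))
im=imaging.grab_frame('scene');x0,y0=310,215;cv2.imwrite('pics/s3.png',cv2.resize(im[y0:y0+135,x0:x0+180,::-1],None,fx=4,fy=4))
for c,_ in blobs(im,(0,150,90),(8,255,255),(330,240,400,330)):
    p=plane('scene',c-[0,2.5],.072);print(c,'press',RP.T@(p[:2]-O))
E
```

```text
t 7.67 tcp [ 0.5138 -0.1441  0.1763] press [-0.0976 -0.0018] yawy -0.88 z [ 0.001  0.001 -1.   ] w 0.0001 F [-1.9 -0.2  0.6] q [-0.41  0.34 -0.23  1.    0.    2.04]
shift units [ 0.07 -0.17  1.65]
[342.9 250.9] press [-0.07965416  0.06556157]
[366.4 292.2] press [-0.06353924 -0.08269185]
```

View pics/s3.png

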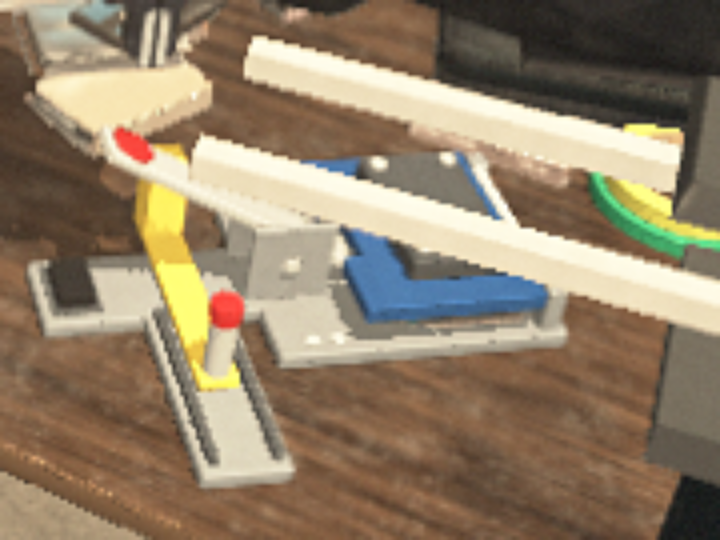

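The peg now stands at press y of about -83 mm, so the stop is at about 45 mm of travel. The block is clear at about (160,190), the lever is still up, and the fingers hover above the pad at about (130,145). I press along the arc.

Emit:
send_rows(steps=[0.07,-0.1,0.9,0,0,0,-1,0,0,0.95,0,0,0,-1,0,-0.12,0.28,0,0,0,-1,0,-0.12,0.28,0,0,0,-1,0,-0.12,0.28,0,0,0,-1,0,-0.12,0.28,0,0,0,-1,0,-0.12,0.34,0,0,0,-1,0,-0.12,0.34,0,0,0,-1,0,-0.08,0.34,0,0,0,-1,0,-0.08,0.34,0,0,0,-1,0,-0.04,0.32,0,0,0,-1,0,-0.04,0.32,0,0,0,-1,0,0,0.2,0,0,0,-1,0,0,0.2,0,0,0,-1,0,0,0,0,0,0,-1])

```text
clock: 8.97
tcp_pos: [0.4962, -0.1244, 0.0419]
ee_rot: [-0.001, 0.941, 0.337, -0.0]
ft_force: [-2.5, 1.4, 2.8]
gripper_width: 0.0
gripper_force: 1.2
```

```bash
python3 - <<'E'
from h import *
st(W(-.124,0,.034))
im=imaging.grab_frame('scene');x0,y0=310,215;cv2.imwrite('pics/s4.png',cv2.resize(im[y0:y0+135,x0:x0+180,::-1],None,fx=4,fy=4))
E
```

```text
t 8.97 tcp [ 0.4962 -0.1244  0.0419] press [-0.124 -0.003] yawy -0.882 z [-0.001  0.001 -1.   ] w 0.0 F [-2.5  1.4  2.8] q [-0.39  0.46 -0.46  0.65  0.    2.06]
shift units [0.12 0.   0.32]
```

View pics/s4.png

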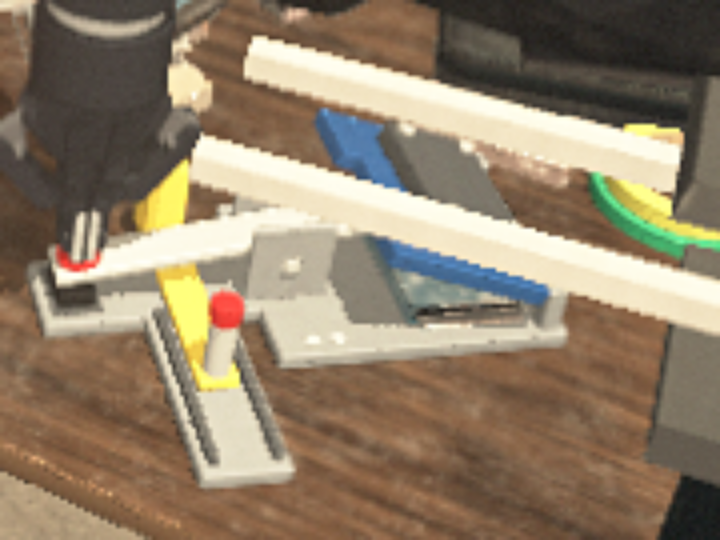

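The lever is down with the fingers on the red pad at about (78,258), just over the bumper. The flap is raised and the block is clear. I press further onto the rubber and settle.

Emit:
send_rows(steps=[0,0,0.12,0,0,0,-1,0,0,0.12,0,0,0,-1,0,0,0.08,0,0,0,-1,0,0,0,0,0,0,-1,0,0,0,0,0,0,-1,0,0,0,0,0,0,-1,0,0,0,0,0,0,-1,0,0,0,0,0,0,-1])

```text
clock: 9.68
tcp_pos: [0.4972, -0.1247, 0.035]
ee_rot: [0.0, 0.941, 0.338, 0.0]
ft_force: [-4.5, 2.8, 12.0]
gripper_width: 0.0
gripper_force: 6.3
```

```bash
python3 - <<'E'
from h import *
st()
im=imaging.grab_frame('scene');x0,y0=310,215;cv2.imwrite('pics/s5.png',cv2.resize(im[y0:y0+135,x0:x0+180,::-1],None,fx=4,fy=4))
E
```

```text
t 9.68 tcp [ 0.4972 -0.1247  0.035 ] press [-0.1231 -0.0023] yawy -0.882 z [ 0.001 -0.    -1.   ] w 0.0 F [-4.5  2.8 12. ] q [-0.39  0.47 -0.47  0.64  0.    2.06]
```

View pics/s5.png

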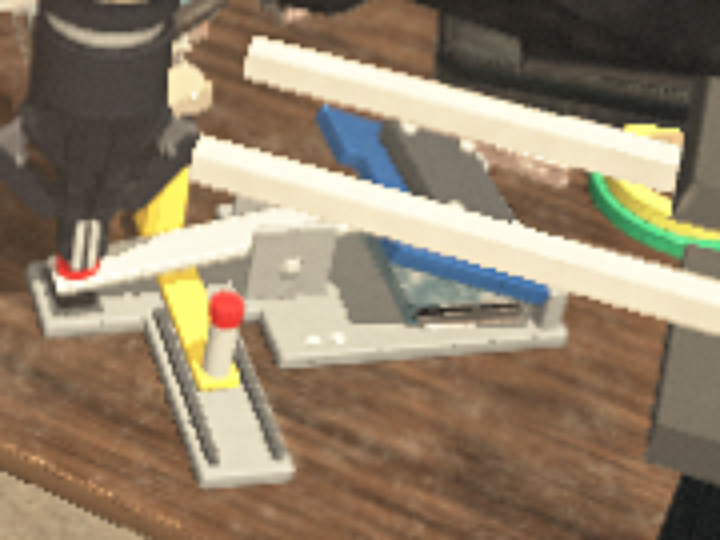

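The lever is on its bumper with the fingers on the pad at about (78,268). The flap is up, the cassette is in place, and the lever sits between the cheeks. I hand in.

```bash
python3 -c "
from station import ctrl
print(ctrl.hand_in())"
```

```text
the job is handed in; nothing more can be done
None
```

I handed the job in with the safety stop pushed about 45 mm clear and the lever held down on its bumper at about 12 N. The flap is raised and the cassette still looks in place; hand-in returned no verdict.

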